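Fit the spare lamp carrier into the keyed lamp house

TASK

Take the spare lamp carrier out of the pine holder and stand it upright on the black rubber mat, letting go of it there; then take it by its other two sides and fit it into the aluminium lamp house so that its notch goes over the key and it sits fully home, flat in the pocket. Hold it only by its white block, never by the bulb, do not force it, and leave the other things on the worktop where they lie.

Things in the scene. Friction and masses are not known exactly. Their poses are not given: they have to be found in the camera images.
- carrier_grip (a point): The lamp carrier's grip point: the middle of its white ceramic block, on the carrier's upright axis, 36 mm above its underside. The block is 38 mm (x) by 34 mm (y) and reaches from 12 to 50 mm above the underside. z is up, x points to the notch. The carrier starts standing in the holder, its x along the holder's x within 2 degrees.
- carrier_notch (a point): The middle of the notch in the carrier's flange: on its +x side, 23 mm from the axis and 6 mm above the underside. The notch is 13 mm wide (y), 8 mm deep (x), and goes through the whole flange, so it shows from above. It is the only one.
- carrier: The whole lamp carrier, about 170 g; origin at the centre of its underside, axes as for its grip point. A steel flange 54 mm (x) by 50 mm (y), 12 mm thick (its lowest 4 mm is 1.5 mm smaller all round), a white block on it, and a small bulb on top, ending 65 mm above the underside.
- carrier_bulb: The frosted bulb on top of the carrier, 13 mm across and 15 mm tall; origin at its foot, on the carrier's axis 50 mm above its underside. Not to be touched.
- holder: Fixed pine holder, 96 (x) by 84 mm (y), origin under its centre. The carrier stands on its floor, 10 mm above the worktop. Cheeks at +y and -y (inner faces 28 mm from the middle, tops 62 mm above the worktop) leave no room for fingers; at +x and -x are only lips 17 mm above the worktop: take the carrier by its +x and -x faces and lift it straight up.
- mat: Fixed black rubber mat, 140 mm square and 3 mm thick, lying bare between the holder and the lamp house; origin under its centre, top 3 mm above the worktop. The carrier must stand on it with its axis within 60 mm of the middle in x and y.
- lamphouse: Fixed aluminium lamp house, 104 (x) by 86 mm (y), origin under its centre. Pocket in the middle, 59 (x) by 55 mm (y), 10 mm deep. Cheeks at +x and -x (inner faces 32 mm from the middle, tops 60 mm above the worktop) leave no room for fingers; at +y and -y only the pocket's sides, 6 mm thick, tops 18 mm above the worktop: put the carrier in held by its +y and -y faces.
- seat (a point): Centre of the pocket's floor, 8 mm above the worktop; the seated carrier's underside rests here with its axes along these. z up, x towards the key.
- seat_key (a point): The key that the notch goes over: a dark steel rib 8 mm wide (y), standing 8 mm in from the pocket's +x side, as tall as the pocket is deep (10 mm). This point is 23 mm from the pocket's middle, 6 mm above its floor, where the middle of the notch ends. Turned any other way, the carrier stays up on the key or the pocket's sides.
- loose_bulb: Bystander, loose: frosted halogen bulb with a ceramic foot, 45 mm long, 12 mm high. To be left where it lies.
- slide_mount: Bystander, loose: grey plastic slide mount, 50 mm square, 4 mm thick. To be left where it lies.
- remote: Bystander, loose: cream remote control housing, 45 by 135 by 22 mm. To be left where it lies.
- heat_sink: Bystander, loose: finned aluminium heat sink, 60 by 45 by 28 mm. To be left where it lies.
- lens_brush: Bystander, loose: wooden-handled lens brush, lying along its x. To be left where it lies.
- screwdriver: Bystander, loose: screwdriver, lying along its x. To be left where it lies.
- lens_cap: Bystander, loose: black lens cap, 52 mm across, 12 mm high. To be left where it lies.

How it is judged:
On the way:
1. the carrier stands upright on the rubber mat, let go (x of carrier in the frame of mat between -0.06 and 0.06 m and y of carrier in the frame of mat between -0.06 and 0.06 m and z of carrier in the frame of mat below 0.007 m and angle between carrier's own z axis and vertical below 0.1 rad and contact force between carrier and the fingers below 0.05 N and linear speed of carrier below 0.02 m/s and angular speed of carrier below 0.2 rad/s), for 0.2 s.
At the end, for the whole second after the job is handed in: The carrier is let go and at rest in the lamp house: underside within 3 mm of the pocket's floor, axis within 5 mm of the pocket's middle, notch within 6 mm (seen from above) of the key, upright within 0.06 rad (z of carrier in the frame of seat between -0.003 and 0.003 m and horizontal distance between carrier and seat below 0.005 m and horizontal distance between carrier_notch and seat_key below 0.006 m and angle between carrier's own z axis and vertical below 0.06 rad and contact force between carrier and the fingers below 0.05 N and linear speed of carrier below 0.02 m/s and angular speed of carrier below 0.2 rad/s); the robot touches nothing.
It fails at once if the fingers touch the bulb (contact force between carrier_bulb and the fingers above 1 N).
It fails at once if the carrier is forced into the lamp house (over 45 N) (contact force between carrier and lamphouse above 45 N).
It fails at once if another thing on the worktop is moved by over 30 mm (distance of any of loose_bulb, slide_mount, remote, heat_sink, lens_brush, screwdriver, lens_cap from where it was at the start of the episode above 0.03 m).
It also fails if it takes over 64 s, if anything falls off the work surface, if the arm or the gripper's body presses on something with over 40 N, if the wrist force passes 120 N, or if a joint passes its speed limit or range.

ROBOT

A 6-joint arm with a two-finger parallel gripper is mounted at the origin on the work surface. World frame = base frame: x ahead of the robot, y to its left, z up, the work surface at z = 0. Lengths are in m, angles in rad, forces in N, time in s.
With the tool pointing down it reaches from about 0.3 to 0.85 m from the base axis. Payload 4.2 kg.
Tool frame: the origin (TCP) lies on the centre line of the jaws, within the pads' length; the fingertips stand robot.tip_extent ahead of it and the grasp point (between the pads) is the TCP (robot.tip_extent is the distance from the TCP to the fingertips, in m); z points along the fingers, y is the line along which they close (so a half turn about z gives the same grasp; the last joint's range is limited). The gripper opens to 91 mm and grips with 3 to 60 N. Pads are 32 mm wide; open, the fingers measure 118 mm over their backs; the gripper's body (76 mm by 178 mm) begins 60 mm behind the grasp point.
Start: joints at [1.086, 0.32, 1.565, -0, 1.257, -0.02], TCP at [0.258, 0.514, 0.233] pointing down, gripper open.
Joint ranges: [-3.11, 3.11], [-0.84, 2.01], [0.21, 2.61], [-1.34, 4.49], [0.05, 2.63], [-2.56, 2.56]. Speed limits (rad/s): [2.57, 2.57, 3.14, 3.14, 3.14, 3.14].

INTERFACE

Orientations are given as [roll, pitch, yaw] about the fixed x, y, z axes, in that order (R = Rz(yaw) Ry(pitch) Rx(roll)).
In Python, from plant import robot gives the robot as it stands.
- The arm moves only by the tool servo_tool, never from a script. Its argument "steps" is a list of rows, each an object of numbers: "dx", "dy", "dz": the shift along the tool's x, y, z in cm; "yaw": the turn about the tool's z in degrees. A call has 1 to 12 rows; each row shifts and turns the commanded pose from where the row before left it, along the tool's axes as they then stand; what a row does not reach is not made up. A row lasts 1/12 s, in which the tool goes at most 41.7 mm and 7.16 degrees, less where a joint would pass 70% of its speed; a pose out of reach is approached as far as the arm can. A call is refused whole if a number of a shift passes 4.17 or a number of a turn 7.16, either way. A call with a gripper value outside its range is refused whole. "grip" is the opening, from 0 (shut) to 1 (fully open), set as the call begins (left out, the last holds). The fingers move at their own pace and stop on an object; "grip_force" is the grip in N (left out, the last holds). Time passes only in rows, so rows that do not move let the fingers close. It gives the time, the measured TCP pose, the force, the opening and the grip force at its end, in the units of the state.
- robot.observe(): the state, without advancing time (a new reading comes with each control period).
- robot.read_camera(name): name is "side" or "top" or "wrist"; returns a dict with "img" (384x512x3 uint8, red, green, blue), "vertical_fov" (degrees; the focal length in pixels is half the picture's height over the tangent of half this angle, whatever the lens; pixels are square), "cx", "cy" (the principal point, pixels), "camera_from_world" (4x4, takes a point from world to camera coordinates); the wrist camera has in their place "mount" (4x4, takes a point from camera to tool coordinates, whose origin is the TCP and whose axes are the flange's). Camera axes: x right, y up, looking along -z (the intrinsics and any distortion apply to the point x, -y, -z); pixel columns grow to the right and rows downward; lengths in m; the calibration is good to about 2 mm. A picture is of the moment at which its call begins: read the wrist's pose just before it. There is no depth.
- robot.hand_in(): hands the job in; it is judged then, once.
The state is a dict: "time": time; "q": joint angles; "qvel": joint speeds; "tau": joint torques, N m; "tool_pos": TCP position; "eef_rot": TCP orientation; "contact_force": force on the tool from outside, world axes, zero at the start; "wrist_torque": the same for the moment, N m; "grip_width": opening from 0.0 (shut) to 1.0 (fully open); "grip_force": force on a finger pad.
Only numpy, scipy, OpenCV 4.12 (cv2) and the standard library are available. Lean on these libraries where they do the work, as an engineer would, in place of code of your own. Each camera call takes 0.05 s, during which the arm holds its last target. There are 200 camera calls.

## Working session

There is one attempt and no reset: what is moved stays moved. The work goes in short steps, Python scripts to look and compute and a tool call to move; the robot and the scene stay as the last step left them, time stands still between calls to the robot, and variables do not carry over. Pictures are saved under pics/ and viewed, at most 10 in all, crops included, and the job is handed in when it is done.

Besides the shell and the picture viewer there is one more tool, called by a JSON object that holds its "op" and its "data", one argument or row to a line. servo_tool: Moves the arm, as the interface text tells. Its arguments: {"type":"object","properties":{"steps":{"type":"array"},"grip":{"type":"number"},"grip_force":{"type":"number"}},"required":["steps"]}

```bash
mkdir -p pics; ls
python3 - <<'E'
from plant import robot
import cv2,numpy as np
print(robot.tip_extent); s=robot.observe()
for k,v in s.items(): print(k,np.round(v,4))
for n in ["top","side","wrist"]:
    c=robot.read_camera(n); cv2.imwrite(f"pics/{n}0.png",cv2.cvtColor(c["img"],cv2.COLOR_RGB2BGR))
    print(n,{k:(np.round(v,4).tolist()) for k,v in c.items() if k!="img"})
E
```

```text
pics
0.019
time 0.0
q [ 1.086   0.3203  1.5657 -0.      1.2574 -0.02  ]
qvel [-0.0002  0.0027  0.003  -0.0003 -0.      0.0007]
tau [ 1.20000e-03 -4.12467e+01 -2.31974e+01  7.29000e-02  4.53000e-02
 -1.00000e-04]
tool_pos [0.2575 0.5136 0.2321]
eef_rot [-3.1398  0.      2.6768]
contact_force [ 0.0249 -0.3046 -0.1897]
wrist_torque [ 0.0049  0.0015 -0.0356]
grip_force 0.0
grip_width 1.0048
top {'vertical_fov': 48.8963, 'cx': 256.9868, 'cy': 186.7772, 'camera_from_world': [[-0.0082, -0.9998, -0.0199, 0.0169], [0.996, -0.0099, 0.0888, -0.5338], [-0.089, -0.0191, 0.9959, -1.0704], [0.0, 0.0, 0.0, 1.0]]}
side {'vertical_fov': 51.9109, 'cx': 260.2984, 'cy': 191.1144, 'camera_from_world': [[0.9669, -0.2553, -0.0015, -0.5176], [0.195, 0.7345, 0.65, -0.1392], [-0.1649, -0.6287, 0.7599, -0.7912], [0.0, 0.0, 0.0, 1.0]]}
wrist {'vertical_fov': 63.359, 'cx': 253.7167, 'cy': 189.8532, 'mount': [[-0.0001, 0.9685, 0.249, 0.0707], [1.0, 0.0003, -0.0007, 0.0008], [-0.0008, 0.249, -0.9685, -0.1513], [0.0, 0.0, 0.0, 1.0]]}
```

View pics/top0.png

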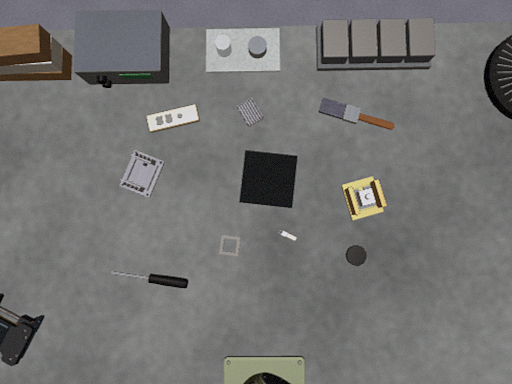

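View pics/side0.png

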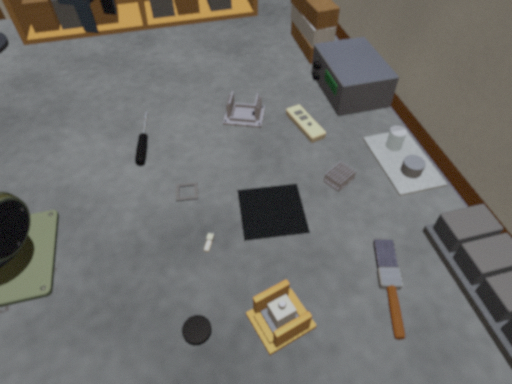

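The top view shows the holder with the carrier at about (364,197), the mat at (268,179) and the lamp house at (142,173). The side view agrees. Next I'll enlarge the crops and get rough positions.

```bash
cat > h.py <<'E'
from plant import robot
import cv2,numpy as np
from scipy.spatial.transform import Rotation as R
class Cam:
    def __init__(s,n,save=None):
        if n=="wrist":
            o=robot.observe(); T=np.eye(4); T[:3,:3]=R.from_euler("xyz",o["eef_rot"]).as_matrix(); T[:3,3]=o["tool_pos"]
        c=robot.read_camera(n); s.img=cv2.cvtColor(c["img"],cv2.COLOR_RGB2BGR)
        s.f=192/np.tan(np.radians(c["vertical_fov"])/2); s.cx,s.cy=c["cx"],c["cy"]
        s.cw=np.linalg.inv(T@c["mount"]) if n=="wrist" else c["camera_from_world"]
        s.wc=np.linalg.inv(s.cw)
        if save: cv2.imwrite(f"pics/{save}.png",s.img)
    def proj(s,p):
        p=np.atleast_2d(p); q=p@s.cw[:3,:3].T+s.cw[:3,3]
        return np.c_[s.cx+s.f*q[:,0]/-q[:,2], s.cy-s.f*q[:,1]/-q[:,2]]
    def ray(s,uv,z):
        uv=np.atleast_2d(np.float64(uv)); d=np.c_[(uv[:,0]-s.cx)/s.f,-(uv[:,1]-s.cy)/s.f,-np.ones(len(uv))]@s.wc[:3,:3].T
        o=s.wc[:3,3]; return o+d*((z-o[2])/d[:,2])[:,None]
E
python3 - <<'E'
from h import *
c=Cam("top")
print(c.ray([[364,197],[365,197]],.04),c.ray([[268,179]],.003),c.ray([[142,173]],.01))
up=lambda x,y:cv2.resize(c.img[y-32:y+32,x-32:x+32],None,fx=6,fy=6,interpolation=cv2.INTER_CUBIC)
cv2.imwrite("pics/crop.png",np.hstack([up(364,197),up(142,173)]))
E
```

```text
[[ 0.50374711 -0.25929444  0.04      ]
 [ 0.50372323 -0.26181657  0.04      ]] [[ 0.55611899 -0.01680965  0.003     ]] [[0.57477312 0.31639062 0.01      ]]
```

View pics/crop.png

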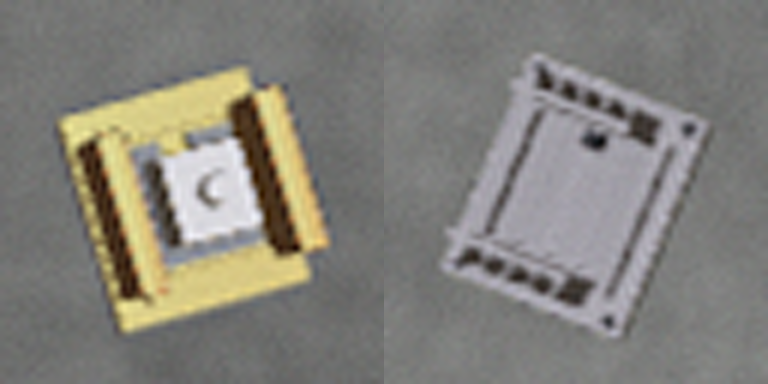

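The holder crop shows the notch at the flange's upper edge (crop 178,140), and the holder's x at about +17°. The lamp-house crop shows the key at (595,135), and its x at about −24°. I'll hover over the holder and measure with the wrist camera.

{"op": "servo_tool", "data": {
  "steps": [
    {"dx": -2.58, "dy": -2.64, "dz": 0.2},
    {"dx": -2.58, "dy": -2.64, "dz": 0.2},
    {"dx": -2.58, "dy": -2.64, "dz": 0.2},
    {"dx": -2.58, "dy": -2.64, "dz": 0.2},
    {"dx": -2.58, "dy": -2.64, "dz": 0.2},
    {"dx": -2.58, "dy": -2.64, "dz": 0.2},
    {"dx": -2.58, "dy": -2.64, "dz": 0.2},
    {"dx": -2.58, "dy": -2.64, "dz": 0.2},
    {"dx": -2.58, "dy": -2.64, "dz": 0.2},
    {"dx": -2.58, "dy": -2.64, "dz": 0.2},
    {"dx": -2.58, "dy": -2.64, "dz": 0.2}
  ],
  "grip": 1
}}

```text
invalid input at $.steps[0]: expected keys dx, dy, dz, yaw
```

{"op": "servo_tool", "data": {
  "steps": [
    {"dx": -2.58, "dy": -2.64, "dz": 0.2},
    {"dx": -2.58, "dy": -2.64, "dz": 0.2},
    {"dx": -2.58, "dy": -2.64, "dz": 0.2},
    {"dx": -2.58, "dy": -2.64, "dz": 0.2},
    {"dx": -2.58, "dy": -2.64, "dz": 0.2},
    {"dx": -2.58, "dy": -2.64, "dz": 0.2},
    {"dx": -2.58, "dy": -2.64, "dz": 0.2},
    {"dx": -2.58, "dy": -2.64, "dz": 0.2},
    {"dx": -2.58, "dy": -2.64, "dz": 0.2},
    {"dx": -2.58, "dy": -2.64, "dz": 0.2},
    {"dx": -2.58, "dy": -2.64, "dz": 0.2}
  ]
}}

```text
invalid input at $.steps[0]: expected keys dx, dy, dz, yaw
```

{"op": "servo_tool", "data": {
  "steps": [
    {"yaw": 6.67},
    {"yaw": 6.67},
    {"yaw": 6.67},
    {"yaw": 6.67},
    {"yaw": 6.67},
    {"yaw": 6.67},
    {"yaw": 6.67},
    {},
    {},
    {}
  ]
}}

```text
invalid input at $.steps[0]: expected keys dx, dy, dz, yaw
```

Run:
```python
from h import *
o=robot.observe(); print(o["time"],o["tool_pos"],np.degrees(o["eef_rot"]),o["qvel"])
c=Cam("wrist"); cv2.imwrite("pics/w1.png",cv2.resize(c.img,(800,600)))
cv2.imwrite("pics/w1r.png",c.img); np.save("w1.npy",np.r_[c.cw.ravel(),c.f,c.cx,c.cy])
```

```text
0.2 [0.25760419 0.51375404 0.23244618] [-1.79937749e+02 -1.54678192e-03  1.53368511e+02] [ 0.00118091 -0.0027645  -0.00454365 -0.00186714  0.00077051 -0.00051306]
```

View pics/w1.png

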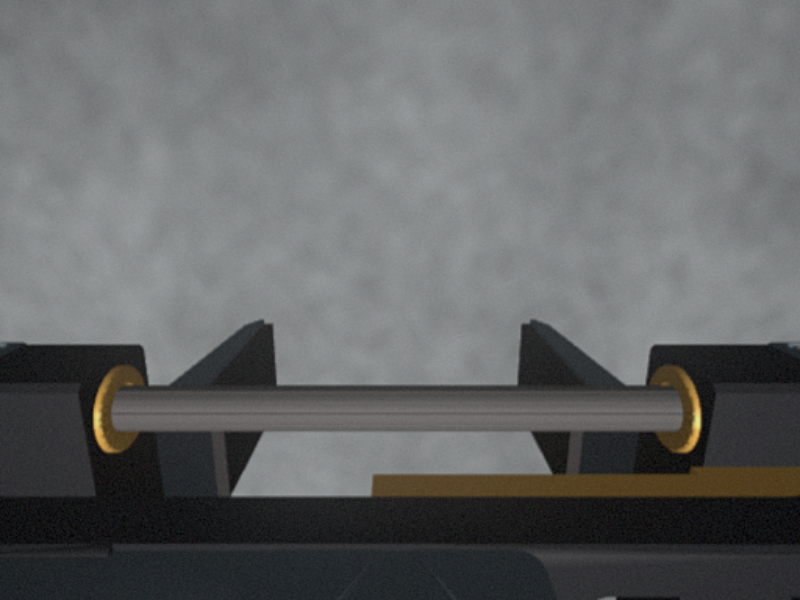

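The call needs every key in each row, so nothing moved. The wrist view shows bare worktop between the fingers, with points below the TCP landing near the picture's middle. I'll repeat the moves with all keys.

{"op": "servo_tool", "data": {
  "steps": [
    {"dx": -2.58, "dy": -2.64, "dz": 0.2, "yaw": 0},
    {"dx": -2.58, "dy": -2.64, "dz": 0.2, "yaw": 0},
    {"dx": -2.58, "dy": -2.64, "dz": 0.2, "yaw": 0},
    {"dx": -2.58, "dy": -2.64, "dz": 0.2, "yaw": 0},
    {"dx": -2.58, "dy": -2.64, "dz": 0.2, "yaw": 0},
    {"dx": -2.58, "dy": -2.64, "dz": 0.2, "yaw": 0},
    {"dx": -2.58, "dy": -2.64, "dz": 0.2, "yaw": 0},
    {"dx": -2.58, "dy": -2.64, "dz": 0.2, "yaw": 0},
    {"dx": -2.58, "dy": -2.64, "dz": 0.2, "yaw": 0},
    {"dx": -2.58, "dy": -2.64, "dz": 0.2, "yaw": 0},
    {"dx": -2.58, "dy": -2.64, "dz": 0.2, "yaw": 0}
  ],
  "grip": 1
}}

```text
time: 1.17
tool_pos: [0.3813, 0.1255, 0.211]
eef_rot: [3.141, 0.0, 2.677]
contact_force: [1.1, 0.3, -0.3]
grip_width: 1.001
grip_force: 0.0
```

{"op": "servo_tool", "data": {
  "steps": [
    {"dx": -2.58, "dy": -2.64, "dz": 0.2, "yaw": 0},
    {"dx": -2.58, "dy": -2.64, "dz": 0.2, "yaw": 0},
    {"dx": -2.58, "dy": -2.64, "dz": 0.2, "yaw": 0},
    {"dx": -2.58, "dy": -2.64, "dz": 0.2, "yaw": 0},
    {"dx": -2.58, "dy": -2.64, "dz": 0.2, "yaw": 0},
    {"dx": -2.58, "dy": -2.64, "dz": 0.2, "yaw": 0},
    {"dx": -2.58, "dy": -2.64, "dz": 0.2, "yaw": 0},
    {"dx": -2.58, "dy": -2.64, "dz": 0.2, "yaw": 0},
    {"dx": -2.58, "dy": -2.64, "dz": 0.2, "yaw": 0},
    {"dx": -2.58, "dy": -2.64, "dz": 0.2, "yaw": 0},
    {"dx": -2.58, "dy": -2.64, "dz": 0.2, "yaw": 0}
  ]
}}

```text
time: 2.08
tool_pos: [0.5049, -0.2615, 0.1887]
eef_rot: [3.141, -0.0, 2.676]
contact_force: [0.4, 1.1, -0.5]
grip_width: 1.001
grip_force: 0.0
```

{"op": "servo_tool", "data": {
  "steps": [
    {"dx": 0, "dy": 0, "dz": 0, "yaw": 6.67},
    {"dx": 0, "dy": 0, "dz": 0, "yaw": 6.67},
    {"dx": 0, "dy": 0, "dz": 0, "yaw": 6.67},
    {"dx": 0, "dy": 0, "dz": 0, "yaw": 6.67},
    {"dx": 0, "dy": 0, "dz": 0, "yaw": 6.67},
    {"dx": 0, "dy": 0, "dz": 0, "yaw": 6.67},
    {"dx": 0, "dy": 0, "dz": 0, "yaw": 6.67},
    {"dx": 0, "dy": 0, "dz": 0, "yaw": 0},
    {"dx": 0, "dy": 0, "dz": 0, "yaw": 0},
    {"dx": 0, "dy": 0, "dz": 0, "yaw": 0},
    {"dx": 0, "dy": 0, "dz": 0, "yaw": 0}
  ]
}}

```text
time: 3.0
tool_pos: [0.5048, -0.2596, 0.1889]
eef_rot: [3.142, -0.0, 1.864]
contact_force: [-0.2, 0.3, 0.3]
grip_width: 0.999
grip_force: 0.0
```

Run:
```python
from h import *
import pickle
o=robot.observe(); print(o["time"],o["tool_pos"],np.degrees(o["eef_rot"]),o["qvel"])
c=Cam("wrist"); cv2.imwrite("pics/w2.png",cv2.resize(c.img,(800,600)))
pickle.dump(c,open("w2.pkl","wb"))
```

```text
3.0 [ 0.50478685 -0.2595883   0.18889061] [ 1.79998080e+02 -4.90600973e-03  1.06774422e+02] [-1.68161357e-03 -9.72207504e-05  6.48158420e-04  1.22318465e-03
  4.05154921e-04  7.27807758e-03]
```

View pics/w2.png

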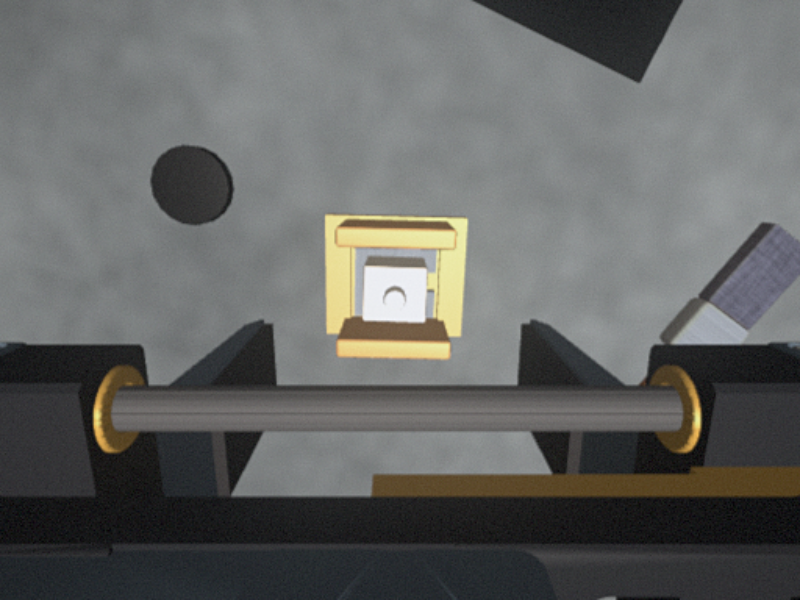

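The wrist view shows the block's white top at about (363–428, 264–322), the notch at right (431,282), and the holder aligned with the picture. The fingers straddle it in tool y.

```bash
cat > blk.py <<'E'
from h import *
def block(c,z,guess,thr=170,rad=45):
    h=cv2.cvtColor(c.img,cv2.COLOR_BGR2HSV)
    m=((h[...,2]>thr)&(h[...,1]<40)).astype(np.uint8)
    g=c.proj([guess])[0]; k=np.zeros_like(m); cv2.circle(k,tuple(int(v) for v in g),rad,1,-1)
    m=cv2.morphologyEx(m*k,cv2.MORPH_OPEN,np.ones((3,3),np.uint8))
    cs=cv2.findContours(m,cv2.RETR_EXTERNAL,cv2.CHAIN_APPROX_NONE)[0]
    q=cv2.convexHull(max(cs,key=cv2.contourArea)).reshape(-1,2)
    P=c.ray(q,z)[:,:2]; r=cv2.minAreaRect((P*1000).astype(np.float32))
    print("px box",cv2.boundingRect(q)); return r
def totool(p,o):
    d=R.from_euler("xyz",o["eef_rot"]).as_matrix().T@(np.array(p)-o["tool_pos"]); return d*100
E
python3 - <<'E'
from blk import *
import pickle
c=pickle.load(open("w2.pkl","rb")); o=robot.observe()
for t in (150,170,190,210): r=block(c,.060,[.505,-.26,.06],t); print(t,r)
print(totool([r[0][0]/1000,r[0][1]/1000,.046],o))
# holder base plate by colour
h=cv2.cvtColor(c.img,cv2.COLOR_BGR2HSV); m=((h[...,0]>12)&(h[...,0]<35)&(h[...,1]>60)&(h[...,2]>90)).astype(np.uint8); m[240:]=0
q=max(cv2.findContours(m,cv2.RETR_EXTERNAL,cv2.CHAIN_APPROX_NONE)[0],key=cv2.contourArea).reshape(-1,2)
print(cv2.boundingRect(q),cv2.minAreaRect((c.ray(q,.01)[:,:2]*1000).astype(np.float32)))
t=Cam("top"); print("top",block(t,.06,[.505,-.26,.06],170,12)); print("pred",t.proj([[r[0][0]/1000,r[0][1]/1000,.06]]))
# mat from top
m=(cv2.cvtColor(t.img,cv2.COLOR_BGR2GRAY)<55).astype(np.uint8)
cc=[a for a in cv2.findContours(m,0,2)[0] if cv2.pointPolygonTest(a,(268,179),False)>0][0].reshape(-1,2)
print("mat",cv2.minAreaRect((t.ray(cc,.003)[:,:2]*1000).astype(np.float32)))
E
```

```text
px box (227, 159, 53, 48)
150 ((502.1178283691406, -254.1384735107422), (47.2518310546875, 44.706642150878906), 15.545722007751465)
px box (227, 159, 53, 48)
170 ((501.816162109375, -254.02857971191406), (47.175697326660156, 44.744998931884766), 14.680349349975586)
px box (232, 170, 41, 36)
190 ((503.1977844238281, -259.0722961425781), (37.42856979370117, 33.210880279541016), 14.604894638061523)
px box (232, 170, 41, 36)
210 ((503.1371765136719, -259.0606994628906), (37.1334342956543, 32.985137939453125), 14.681650161743164)
[ 0.09505415 -0.14271882 14.28943651]
(208, 137, 91, 93) ((505.4920654296875, -267.8961486816406), (96.07576751708984, 102.5238265991211), 15.414320945739746)
px box (359, 188, 16, 17)
top ((503.91046142578125, -261.198486328125), (37.49452209472656, 33.89399337768555), 16.56490707397461)
pred [[365.78203884 196.72547861]]
mat ((557.3098754882812, -16.94164276123047), (137.59310913085938, 137.91107177734375), 83.1343002319336)
```

{"op": "servo_tool", "data": {
  "steps": [
    {"dx": 0.1, "dy": -0.14, "dz": 0, "yaw": 1.9},
    {"dx": 0, "dy": 0, "dz": 1.3, "yaw": 0},
    {"dx": 0, "dy": 0, "dz": 1.3, "yaw": 0},
    {"dx": 0, "dy": 0, "dz": 1.3, "yaw": 0},
    {"dx": 0, "dy": 0, "dz": 1.3, "yaw": 0},
    {"dx": 0, "dy": 0, "dz": 1.3, "yaw": 0},
    {"dx": 0, "dy": 0, "dz": 1.3, "yaw": 0},
    {"dx": 0, "dy": 0, "dz": 1.3, "yaw": 0},
    {"dx": 0, "dy": 0, "dz": 1.3, "yaw": 0},
    {"dx": 0, "dy": 0, "dz": 1.3, "yaw": 0},
    {"dx": 0, "dy": 0, "dz": 1.3, "yaw": 0},
    {"dx": 0, "dy": 0, "dz": 1.3, "yaw": 0}
  ]
}}

```text
time: 4.1
tool_pos: [0.5033, -0.2591, 0.0454]
eef_rot: [3.141, 0.0, 1.83]
contact_force: [-0.2, 0.2, -0.8]
grip_width: 1.003
grip_force: 0.0
```

{"op": "servo_tool", "data": {
  "steps": [
    {"dx": 0, "dy": 0, "dz": 0, "yaw": 0},
    {"dx": 0, "dy": 0, "dz": 0, "yaw": 0},
    {"dx": 0, "dy": 0, "dz": 0, "yaw": 0},
    {"dx": 0, "dy": 0, "dz": 0, "yaw": 0},
    {"dx": 0, "dy": 0, "dz": 0, "yaw": 0},
    {"dx": 0, "dy": 0, "dz": 0, "yaw": 0},
    {"dx": 0, "dy": 0, "dz": 0, "yaw": 0},
    {"dx": 0, "dy": 0, "dz": 0, "yaw": 0},
    {"dx": 0, "dy": 0, "dz": 0, "yaw": 0},
    {"dx": 0, "dy": 0, "dz": 0, "yaw": 0},
    {"dx": 0, "dy": 0, "dz": 0, "yaw": 0},
    {"dx": 0, "dy": 0, "dz": 0, "yaw": 0}
  ],
  "grip": 0.2,
  "grip_force": 20
}}

```text
time: 5.1
tool_pos: [0.5033, -0.2591, 0.0461]
eef_rot: [3.141, 0.0, 1.829]
contact_force: [0.7, 0.6, 2.7]
grip_width: 0.419
grip_force: 20.0
```

{"op": "servo_tool", "data": {
  "steps": [
    {"dx": 0, "dy": 0, "dz": -0.5, "yaw": 0},
    {"dx": 0, "dy": 0, "dz": -1.2, "yaw": 0},
    {"dx": 0, "dy": 0, "dz": -1.6, "yaw": 0},
    {"dx": 0, "dy": 0, "dz": -1.6, "yaw": 0},
    {"dx": 0, "dy": 0, "dz": -1.6, "yaw": 0},
    {"dx": 0, "dy": 0, "dz": -1.6, "yaw": 0},
    {"dx": 0, "dy": 0, "dz": -1.3, "yaw": 0},
    {"dx": 0, "dy": 0, "dz": -0.6, "yaw": 0},
    {"dx": 0, "dy": 0, "dz": 0, "yaw": 0}
  ]
}}

```text
time: 5.85
tool_pos: [0.5038, -0.2594, 0.1473]
eef_rot: [3.14, 0.002, 1.829]
contact_force: [1.0, 0.1, -1.1]
grip_width: 0.415
grip_force: 20.0
```

{"op": "servo_tool", "data": {
  "steps": [
    {"dx": 1.5, "dy": 0.78, "dz": 0, "yaw": 0},
    {"dx": 2.75, "dy": 1.42, "dz": 0, "yaw": 0},
    {"dx": 2.75, "dy": 1.42, "dz": 0, "yaw": 0},
    {"dx": 2.75, "dy": 1.42, "dz": 0, "yaw": 0},
    {"dx": 2.75, "dy": 1.42, "dz": 0, "yaw": 0},
    {"dx": 2.75, "dy": 1.42, "dz": 0, "yaw": 0},
    {"dx": 2.75, "dy": 1.42, "dz": 0, "yaw": 0},
    {"dx": 2.5, "dy": 1.3, "dz": 0, "yaw": 0},
    {"dx": 1.5, "dy": 0.78, "dz": 0, "yaw": 0},
    {"dx": 0, "dy": 0, "dz": 0, "yaw": 0}
  ]
}}

```text
time: 6.68
tool_pos: [0.557, -0.0141, 0.1447]
eef_rot: [-3.14, -0.002, 1.832]
contact_force: [0.3, 0.5, 0.0]
grip_width: 0.415
grip_force: 20.0
```

{"op": "servo_tool", "data": {
  "steps": [
    {"dx": 0, "dy": 0, "dz": 0.5, "yaw": 4},
    {"dx": 0, "dy": 0, "dz": 1.2, "yaw": 5},
    {"dx": 0, "dy": 0, "dz": 1.5, "yaw": 5},
    {"dx": 0, "dy": 0, "dz": 1.5, "yaw": 5},
    {"dx": 0, "dy": 0, "dz": 1.5, "yaw": 5},
    {"dx": 0, "dy": 0, "dz": 1.2, "yaw": 5},
    {"dx": 0, "dy": 0, "dz": 0.5, "yaw": 5},
    {"dx": 0, "dy": 0, "dz": 0.3, "yaw": 4.8},
    {"dx": 0, "dy": 0, "dz": 0, "yaw": 0},
    {"dx": 0, "dy": 0, "dz": 0, "yaw": 0}
  ]
}}

```text
time: 7.52
tool_pos: [0.5564, -0.0179, 0.0632]
eef_rot: [-3.14, 0.001, 1.153]
contact_force: [0.2, -0.6, -1.9]
grip_width: 0.414
grip_force: 20.0
```

{"op": "servo_tool", "data": {
  "steps": [
    {"dx": 0, "dy": 0, "dz": 0.4, "yaw": 0},
    {"dx": 0, "dy": 0, "dz": 0.5, "yaw": 0},
    {"dx": 0, "dy": 0, "dz": 0.5, "yaw": 0},
    {"dx": 0, "dy": 0, "dz": 0.4, "yaw": 0},
    {"dx": 0, "dy": 0, "dz": 0.3, "yaw": 0},
    {"dx": 0, "dy": 0, "dz": 0.15, "yaw": 0},
    {"dx": 0, "dy": 0, "dz": 0.1, "yaw": 0},
    {"dx": 0, "dy": 0, "dz": 0.05, "yaw": 0},
    {"dx": 0, "dy": 0, "dz": 0, "yaw": 0},
    {"dx": 0, "dy": 0, "dz": 0, "yaw": 0}
  ]
}}

```text
time: 8.35
tool_pos: [0.5572, -0.0173, 0.0401]
eef_rot: [3.141, -0.0, 1.152]
contact_force: [-0.1, -0.5, -1.1]
grip_width: 0.417
grip_force: 20.0
```

{"op": "servo_tool", "data": {
  "steps": [
    {"dx": 0, "dy": 0, "dz": 0.1, "yaw": 0},
    {"dx": 0, "dy": 0, "dz": 0, "yaw": 0},
    {"dx": 0, "dy": 0, "dz": 0, "yaw": 0},
    {"dx": 0, "dy": 0, "dz": 0, "yaw": 0}
  ]
}}

```text
time: 8.68
tool_pos: [0.5574, -0.0173, 0.0391]
eef_rot: [3.141, -0.0, 1.152]
contact_force: [0.4, 0.5, -0.1]
grip_width: 0.416
grip_force: 20.0
```

{"op": "servo_tool", "data": {
  "steps": [
    {"dx": 0, "dy": 0, "dz": 0, "yaw": 0},
    {"dx": 0, "dy": 0, "dz": 0, "yaw": 0},
    {"dx": 0, "dy": 0, "dz": 0, "yaw": 0},
    {"dx": 0, "dy": 0, "dz": 0, "yaw": 0},
    {"dx": 0, "dy": 0, "dz": 0, "yaw": 0},
    {"dx": 0, "dy": 0, "dz": 0, "yaw": 0},
    {"dx": 0, "dy": 0, "dz": 0, "yaw": 0},
    {"dx": 0, "dy": 0, "dz": 0, "yaw": 0},
    {"dx": 0, "dy": 0, "dz": 0, "yaw": 0},
    {"dx": 0, "dy": 0, "dz": 0, "yaw": 0}
  ],
  "grip": 1
}}

```text
time: 9.52
tool_pos: [0.5571, -0.0173, 0.0389]
eef_rot: [-3.142, -0.0, 1.152]
contact_force: [-0.8, -0.3, -0.8]
grip_width: 1.0
grip_force: 0.0
```

{"op": "servo_tool", "data": {
  "steps": [
    {"dx": 0, "dy": 0, "dz": -0.5, "yaw": 0},
    {"dx": 0, "dy": 0, "dz": -1.5, "yaw": 0},
    {"dx": 0, "dy": 0, "dz": -2, "yaw": 0},
    {"dx": 0, "dy": 0, "dz": -2, "yaw": 0},
    {"dx": 0, "dy": 0, "dz": -2, "yaw": 0},
    {"dx": 0, "dy": 0, "dz": -2, "yaw": 0},
    {"dx": 0, "dy": 0, "dz": -2, "yaw": 0},
    {"dx": 0, "dy": 0, "dz": -2, "yaw": 0},
    {"dx": 0, "dy": 0, "dz": -1, "yaw": 0},
    {"dx": 0, "dy": 0, "dz": 0, "yaw": 0},
    {"dx": 0, "dy": 0, "dz": 0, "yaw": 0}
  ]
}}

```text
time: 10.43
tool_pos: [0.5569, -0.0173, 0.1889]
eef_rot: [3.141, -0.0, 1.152]
contact_force: [0.1, 0.5, 0.3]
grip_width: 0.999
grip_force: 0.0
```

{"op": "servo_tool", "data": {
  "steps": [
    {"dx": 0, "dy": 0, "dz": 0, "yaw": -7},
    {"dx": 0, "dy": 0, "dz": 0, "yaw": -7},
    {"dx": 0, "dy": 0, "dz": 0, "yaw": -7},
    {"dx": 0, "dy": 0, "dz": 0, "yaw": -7},
    {"dx": 0, "dy": 0, "dz": 0, "yaw": -7},
    {"dx": 0, "dy": 0, "dz": 0, "yaw": -7},
    {"dx": 0, "dy": 0, "dz": 0, "yaw": -7},
    {"dx": 0, "dy": 0, "dz": 0, "yaw": -7},
    {"dx": 0, "dy": 0, "dz": 0, "yaw": -7},
    {"dx": 0, "dy": 0, "dz": 0, "yaw": -7},
    {"dx": 0, "dy": 0, "dz": 0, "yaw": -7},
    {"dx": 0, "dy": 0, "dz": 0, "yaw": -7}
  ]
}}

```text
time: 11.43
tool_pos: [0.5561, -0.0172, 0.1869]
eef_rot: [-3.14, -0.003, 2.624]
contact_force: [1.0, 0.0, 0.0]
grip_width: 1.0
grip_force: 0.0
```

{"op": "servo_tool", "data": {
  "steps": [
    {"dx": 0, "dy": 0, "dz": 0, "yaw": -6},
    {"dx": 0, "dy": 0, "dz": 0, "yaw": 0},
    {"dx": 0, "dy": 0, "dz": 0, "yaw": 0},
    {"dx": 0, "dy": 0, "dz": 0, "yaw": 0}
  ]
}}

```text
time: 11.77
tool_pos: [0.5566, -0.0173, 0.188]
eef_rot: [-3.141, -0.002, 2.72]
contact_force: [-1.2, -0.1, 0.2]
grip_width: 0.997
grip_force: 0.0
```

Run:
```python
from blk import *
import pickle
o=robot.observe(); print(o["tool_pos"],np.degrees(o["eef_rot"]))
c=Cam("wrist","w3"); pickle.dump(c,open("w3.pkl","wb"))
for t in (180,190,200,210): print(t,block(c,.053,[.557,-.017,.053],t))
```

```text
[ 0.55660557 -0.01726586  0.18798139] [-1.79965839e+02 -9.97593599e-02  1.55851274e+02]
px box (229, 154, 47, 52)
180 ((550.15478515625, -14.855209350585938), (43.55302047729492, 49.19227600097656), 65.84302520751953)
px box (229, 154, 47, 52)
190 ((550.1238403320312, -14.92418098449707), (43.40182876586914, 49.192283630371094), 65.84300994873047)
px box (229, 154, 47, 52)
200 ((550.1587524414062, -14.84638786315918), (43.16465759277344, 49.1922721862793), 65.84302520751953)
px box (234, 167, 37, 39)
210 ((555.6630249023438, -17.843185424804688), (33.669742584228516, 37.17372131347656), 64.92819213867188)
```

{"op": "servo_tool", "data": {
  "steps": [
    {"dx": 0.6, "dy": 1.5, "dz": 0, "yaw": 0},
    {"dx": 1.13, "dy": 2.96, "dz": 0, "yaw": 0},
    {"dx": 1.13, "dy": 2.96, "dz": 0, "yaw": 0},
    {"dx": 1.13, "dy": 2.96, "dz": 0, "yaw": 0},
    {"dx": 1.13, "dy": 2.96, "dz": 0, "yaw": 0},
    {"dx": 1.13, "dy": 2.96, "dz": 0, "yaw": 0},
    {"dx": 1.13, "dy": 2.96, "dz": 0, "yaw": 0},
    {"dx": 1.13, "dy": 2.96, "dz": 0, "yaw": 0},
    {"dx": 1.13, "dy": 2.96, "dz": 0, "yaw": 0},
    {"dx": 1.13, "dy": 2.96, "dz": 0, "yaw": 0},
    {"dx": 1.13, "dy": 2.96, "dz": 0, "yaw": 0},
    {"dx": 0, "dy": 0, "dz": 0, "yaw": 0}
  ]
}}

```text
time: 12.82
tool_pos: [0.5748, 0.3208, 0.1883]
eef_rot: [3.138, -0.001, 2.725]
contact_force: [0.3, -0.3, 0.7]
grip_width: 1.003
grip_force: 0.0
```

{"op": "servo_tool", "data": {
  "steps": [
    {"dx": 0, "dy": 0, "dz": 0, "yaw": 0},
    {"dx": 0, "dy": 0, "dz": 0, "yaw": 0},
    {"dx": 0, "dy": 0, "dz": 0, "yaw": 0}
  ]
}}

```text
time: 13.07
tool_pos: [0.5749, 0.314, 0.1889]
eef_rot: [-3.141, -0.0, 2.721]
contact_force: [-0.4, -0.8, -0.1]
grip_width: 0.998
grip_force: 0.0
```

Run:
```python
from blk import *
import pickle
o=robot.observe(); print(o["time"],o["tool_pos"],np.degrees(o["eef_rot"]))
c=Cam("wrist","w4"); pickle.dump(c,open("w4.pkl","wb"))
g=c.proj([[.575,.316,.018]])[0].astype(int); x0,y0=np.maximum(g-[67,50],0); print(x0,y0)
cv2.imwrite("pics/w4c.png",cv2.resize(c.img[y0:y0+100,x0:x0+133],None,fx=6,fy=6,interpolation=cv2.INTER_CUBIC))
```

```text
13.0667 [0.5749142  0.31398813 0.18887177] [-1.79955761e+02 -7.87827238e-03  1.55896934e+02]
187 128
```

View pics/w4c.png

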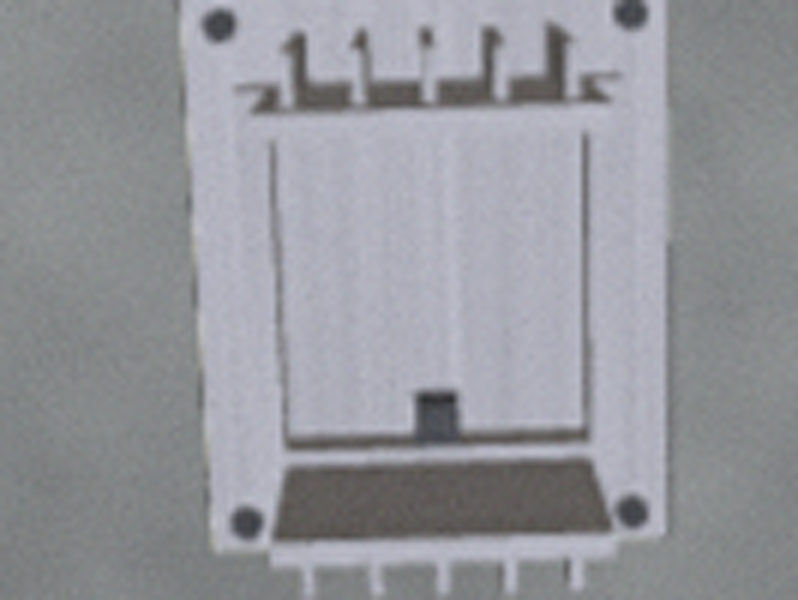

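View pics/w3.png

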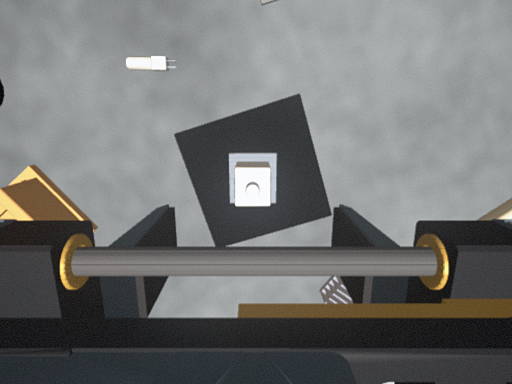

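The lamp house crop shows the key at (437,415), towards tool −x, and screw heads at (219,25), (631,12), (247,522) and (632,511). The pocket side lines run (272,140)–(287,440) and (585,135)–(587,435). In the mat view the carrier stands upright near (252,185) with its flange and notch hidden behind the block at tool −x.

Run:
```python
from blk import *
import pickle
c=pickle.load(open("w4.pkl","rb"))
# subpixel screw centres
g=cv2.cvtColor(c.img,cv2.COLOR_BGR2GRAY)
raw=lambda p:np.array(p)/6-0.42+[187,128]
S=[]
for p in [(219,25),(631,12),(632,511),(247,522)]:
    u=raw(p); x,y=np.round(u).astype(int); w=np.clip(130.-g[y-4:y+5,x-4:x+5],0,None); yy,xx=np.mgrid[y-4:y+5,x-4:x+5]
    S.append([(w*xx).sum()/w.sum(),(w*yy).sum()/w.sum()])
S=np.array(S)
for z in (.008,.012,.018):
    P=c.ray(S,z)[:,:2]*1000; e=P-np.roll(P,-1,0)
    a,b=P[2]-P[0],P[3]-P[1]; t=np.linalg.solve(np.c_[a,-b],P[1]-P[0])[0]
    ax=[np.degrees(np.arctan2(*v[::-1])) for v in (P[3]-P[0],P[2]-P[1],P[0]-P[1],P[3]-P[2])]
    print("screws z",z,"ctr",P[0]+t*a,P.mean(0),"len",np.linalg.norm(e,axis=1),"ang",np.round(ax,2))
    L=c.ray([raw(p) for p in [(272,140),(287,440),(585,135),(587,435),(437,390),(437,440),(415,420),(460,420)]],z)[:,:2]*1000
    th=np.radians(-24); xy=(L-[575,316])@np.array([[np.cos(th),-np.sin(th)],[np.sin(th),np.cos(th)]])
    print(" lines (lamp frame about 575,316,-24):",np.round(xy,1).tolist())
t=Cam("top"); h=cv2.cvtColor(t.img,cv2.COLOR_BGR2GRAY)
# plate outline from wrist
m=(g>150).astype(np.uint8)
```

```text
screws z 0.008 ctr [574.36780816 320.99374744] [574.33679233 321.0354391 ] len [72.0360805  92.21710601 71.8970506  92.08010491] ang [ -22.28  -22.37 -112.35 -112.46]
 lines (lamp frame about 575,316,-24): [[-27.5, -24.2], [28.1, -22.5], [-28.3, 31.5], [27.2, 33.1], [18.6, 5.3], [28.2, 5.3], [24.3, 1.2], [24.3, 9.6]]
screws z 0.012 ctr [573.60194977 321.26702654] [573.57130742 321.30821618] len [71.16867411 91.10669431 71.03131831 90.97134288] ang [ -22.28  -22.37 -112.35 -112.46]
 lines (lamp frame about 575,316,-24): [[-28.1, -23.9], [26.9, -22.2], [-28.8, 31.1], [26.1, 32.7], [17.5, 5.2], [27.0, 5.2], [23.2, 1.2], [23.2, 9.4]]
screws z 0.018 ctr [572.4531622 321.6769452] [572.42308005 321.7173818 ] len [69.86756454 89.44107677 69.73271988 89.30819984] ang [ -22.28  -22.37 -112.35 -112.46]
 lines (lamp frame about 575,316,-24): [[-28.8, -23.5], [25.2, -21.8], [-29.6, 30.5], [24.3, 32.1], [15.9, 5.1], [25.2, 5.1], [21.5, 1.2], [21.5, 9.2]]
```

The lamp house centre is about (574.4, 321.0) mm by this camera, with yaw −22.35°. I can check the camera's bias against the carrier, whose x position the first grip fixed: about −1.3 mm along x. Now I'll go back and take the carrier by its other sides.

{"op": "servo_tool", "data": {
  "steps": [
    {"dx": -0.58, "dy": -1.51, "dz": 0, "yaw": 0},
    {"dx": -1.03, "dy": -2.68, "dz": 0, "yaw": 0},
    {"dx": -1.03, "dy": -2.68, "dz": 0, "yaw": 0},
    {"dx": -1.03, "dy": -2.68, "dz": 0, "yaw": 0},
    {"dx": -1.03, "dy": -2.68, "dz": 0, "yaw": 0},
    {"dx": -1.03, "dy": -2.68, "dz": 0, "yaw": 0},
    {"dx": -1.03, "dy": -2.68, "dz": 0, "yaw": 0},
    {"dx": -1.03, "dy": -2.68, "dz": 0, "yaw": 0},
    {"dx": -1.03, "dy": -2.68, "dz": 0, "yaw": 0},
    {"dx": -1.03, "dy": -2.68, "dz": 0, "yaw": 0},
    {"dx": -1.03, "dy": -2.68, "dz": 0, "yaw": 0},
    {"dx": -1.03, "dy": -2.68, "dz": 0, "yaw": 0}
  ]
}}

```text
time: 14.17
tool_pos: [0.5564, -0.0192, 0.1893]
eef_rot: [-3.141, 0.0, 2.721]
contact_force: [0.2, -0.9, -0.0]
grip_width: 1.0
grip_force: 0.0
```

{"op": "servo_tool", "data": {
  "steps": [
    {"dx": 0, "dy": 0, "dz": 0, "yaw": 0},
    {"dx": 0, "dy": 0, "dz": 0, "yaw": 0},
    {"dx": 0, "dy": 0, "dz": 0, "yaw": 0},
    {"dx": 0, "dy": 0, "dz": 0, "yaw": 0}
  ]
}}

```text
time: 14.5
tool_pos: [0.5574, -0.016, 0.1891]
eef_rot: [3.141, 0.0, 2.723]
contact_force: [-0.5, -0.3, -0.1]
grip_width: 0.997
grip_force: 0.0
```

Run:
```python
from blk import *
o=robot.observe(); print(o["tool_pos"],np.degrees(o["eef_rot"])); c=Cam("wrist")
for t in (207,210,215): print(t,block(c,.053,[.557,-.017,.053],t))
print(totool([.5573,-.0175,.039],o))
```

```text
[ 0.55735534 -0.01603875  0.18908332] [1.79978791e+02 6.02557467e-04 1.55988778e+02]
px box (229, 154, 46, 51)
207 ((550.5380249023438, -14.509193420410156), (42.3177604675293, 48.538002014160156), 65.55732727050781)
px box (229, 162, 41, 43)
210 ((553.2980346679688, -18.098052978515625), (37.71091842651367, 40.893341064453125), 64.84829711914062)
px box (229, 167, 40, 38)
215 ((555.066650390625, -19.235734939575195), (37.28538131713867, 36.187862396240234), 65.97007751464844)
[-0.05424734 -0.14128742 15.0082818 ]
```

{"op": "servo_tool", "data": {
  "steps": [
    {"dx": -0.05, "dy": -0.14, "dz": 0.5, "yaw": 0},
    {"dx": 0, "dy": 0, "dz": 1.4, "yaw": 0},
    {"dx": 0, "dy": 0, "dz": 1.4, "yaw": 0},
    {"dx": 0, "dy": 0, "dz": 1.4, "yaw": 0},
    {"dx": 0, "dy": 0, "dz": 1.4, "yaw": 0},
    {"dx": 0, "dy": 0, "dz": 1.4, "yaw": 0},
    {"dx": 0, "dy": 0, "dz": 1.4, "yaw": 0},
    {"dx": 0, "dy": 0, "dz": 1.4, "yaw": 0},
    {"dx": 0, "dy": 0, "dz": 1.4, "yaw": 0},
    {"dx": 0, "dy": 0, "dz": 1.4, "yaw": 0},
    {"dx": 0, "dy": 0, "dz": 1.2, "yaw": 0},
    {"dx": 0, "dy": 0, "dz": 0.7, "yaw": 0}
  ]
}}

```text
time: 15.55
tool_pos: [0.5566, -0.0171, 0.0372]
eef_rot: [-3.141, -0.002, 2.724]
contact_force: [-0.4, -0.3, 0.5]
grip_width: 1.0
grip_force: 0.0
```

{"op": "servo_tool", "data": {
  "steps": [
    {"dx": 0, "dy": 0, "dz": 0, "yaw": 0},
    {"dx": 0, "dy": 0, "dz": 0, "yaw": 0},
    {"dx": 0, "dy": 0, "dz": 0, "yaw": 0},
    {"dx": 0, "dy": 0, "dz": 0, "yaw": 0},
    {"dx": 0, "dy": 0, "dz": 0, "yaw": 0},
    {"dx": 0, "dy": 0, "dz": 0, "yaw": 0},
    {"dx": 0, "dy": 0, "dz": 0, "yaw": 0},
    {"dx": 0, "dy": 0, "dz": 0, "yaw": 0},
    {"dx": 0, "dy": 0, "dz": 0, "yaw": 0},
    {"dx": 0, "dy": 0, "dz": 0, "yaw": 0},
    {"dx": 0, "dy": 0, "dz": 0, "yaw": 0},
    {"dx": 0, "dy": 0, "dz": 0, "yaw": 0}
  ],
  "grip": 0.2,
  "grip_force": 15
}}

```text
time: 16.55
tool_pos: [0.5575, -0.0179, 0.0391]
eef_rot: [-3.142, 0.0, 2.722]
contact_force: [-0.0, -1.4, 2.2]
grip_width: 0.372
grip_force: 15.0
```

{"op": "servo_tool", "data": {
  "steps": [
    {"dx": 0, "dy": 0, "dz": -0.5, "yaw": 0},
    {"dx": 0, "dy": 0, "dz": -1.2, "yaw": 0},
    {"dx": 0, "dy": 0, "dz": -1.6, "yaw": 0},
    {"dx": 0, "dy": 0, "dz": -1.6, "yaw": 0},
    {"dx": 0, "dy": 0, "dz": -1.6, "yaw": 0},
    {"dx": 0, "dy": 0, "dz": -1.6, "yaw": 0},
    {"dx": 0, "dy": 0, "dz": -1.3, "yaw": 0},
    {"dx": 0, "dy": 0, "dz": -0.6, "yaw": 0},
    {"dx": 0, "dy": 0, "dz": 0, "yaw": 0},
    {"dx": 0, "dy": 0, "dz": 0, "yaw": 0}
  ]
}}

```text
time: 17.38
tool_pos: [0.5572, -0.0178, 0.1387]
eef_rot: [3.142, -0.0, 2.722]
contact_force: [-0.0, 0.9, -2.4]
grip_width: 0.374
grip_force: 15.0
```

Run:
```python
from blk import *
o=robot.observe(); print(o["tool_pos"],np.degrees(o["eef_rot"])); c=Cam("wrist")
# block seen in hand, in tool coordinates
p=np.r_[o["tool_pos"][:2],o["tool_pos"][2]+.014]
for t in (205,215,225):
    try: r=block(c,p[2],p,t,70); print(t,r,totool([r[0][0]/1e3,r[0][1]/1e3,p[2]],o))
    except Exception as e: print(t,e)
cv2.imwrite("pics/w5.png",c.img)
```

```text
[ 0.5572238  -0.01776671  0.1386771 ] [ 1.79999128e+02 -2.08455350e-02  1.55977170e+02]
px box (219, 221, 70, 26)
205 ((544.752197265625, -11.328022003173828), (32.959693908691406, 12.661258697509766), 65.94966888427734) [ 1.40176444  0.08040055 -1.39948887]
px box (219, 221, 70, 26)
215 ((544.752197265625, -11.328022003173828), (32.959693908691406, 12.661258697509766), 65.94966888427734) [ 1.40176444  0.08040055 -1.39948887]
px box (219, 221, 70, 26)
225 ((544.7501831054688, -11.33543586730957), (32.945350646972656, 12.661273002624512), 65.95374298095703) [ 1.40164659  0.07964138 -1.39948893]
```

View pics/w5.png

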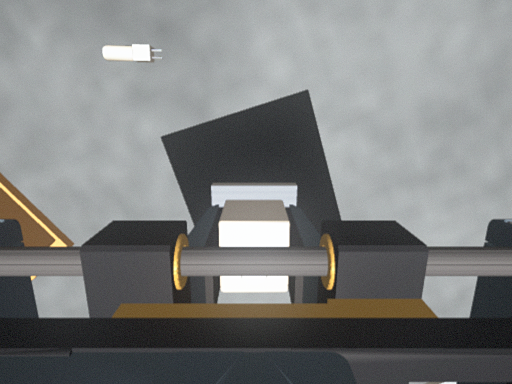

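The wrist view shows the carrier gripped squarely, with the block at (219–289, 221) centred between the pads. This gives the camera's bias as about +1.3 mm in tool x and −0.8 mm in tool y at the working depth. The corrected TCP target is (576.1, 321.1) mm, tool yaw 157.65°.

{"op": "servo_tool", "data": {
  "steps": [
    {"dx": 0.6, "dy": 1.57, "dz": 0, "yaw": 0},
    {"dx": 1.13, "dy": 2.97, "dz": 0, "yaw": 0},
    {"dx": 1.13, "dy": 2.97, "dz": 0, "yaw": 0},
    {"dx": 1.13, "dy": 2.97, "dz": 0, "yaw": 0},
    {"dx": 1.13, "dy": 2.97, "dz": 0, "yaw": 0},
    {"dx": 1.13, "dy": 2.97, "dz": 0, "yaw": 0},
    {"dx": 1.13, "dy": 2.97, "dz": 0, "yaw": 0},
    {"dx": 1.13, "dy": 2.97, "dz": 0, "yaw": 0},
    {"dx": 1.13, "dy": 2.97, "dz": 0, "yaw": 0},
    {"dx": 1.13, "dy": 2.97, "dz": 0, "yaw": 0},
    {"dx": 1.13, "dy": 2.97, "dz": 0, "yaw": 0},
    {"dx": 0.17, "dy": 0.45, "dz": 0, "yaw": 0}
  ]
}}

```text
time: 18.43
tool_pos: [0.5758, 0.3261, 0.1372]
eef_rot: [3.14, -0.002, 2.726]
contact_force: [0.8, -0.2, -0.7]
grip_width: 0.372
grip_force: 15.0
```

{"op": "servo_tool", "data": {
  "steps": [
    {"dx": 0, "dy": 0, "dz": 0, "yaw": -1.65},
    {"dx": 0, "dy": 0, "dz": 0, "yaw": 0},
    {"dx": 0, "dy": 0, "dz": 0, "yaw": 0},
    {"dx": 0, "dy": 0, "dz": 0, "yaw": 0},
    {"dx": 0, "dy": 0, "dz": 0, "yaw": 0}
  ]
}}

```text
time: 18.85
tool_pos: [0.5764, 0.3203, 0.1387]
eef_rot: [-3.141, -0.0, 2.75]
contact_force: [-0.8, 0.6, -1.2]
grip_width: 0.367
grip_force: 15.0
```

Run:
```python
from blk import *
o=robot.observe(); print(o["tool_pos"],np.degrees(o["eef_rot"]),o["contact_force"])
print(totool([.5761,.3211,.044],o))
```

```text
[0.57635212 0.32027717 0.1387085 ] [-1.79972819e+02 -2.16850742e-02  1.57556690e+02] [-0.82492943  0.59789453 -1.16160492]
[0.05113139 0.07091881 9.47083795]
```

{"op": "servo_tool", "data": {
  "steps": [
    {"dx": 0.05, "dy": 0.07, "dz": 0.5, "yaw": 0},
    {"dx": 0, "dy": 0, "dz": 1, "yaw": 0},
    {"dx": 0, "dy": 0, "dz": 1.2, "yaw": 0},
    {"dx": 0, "dy": 0, "dz": 1.2, "yaw": 0},
    {"dx": 0, "dy": 0, "dz": 1.2, "yaw": 0},
    {"dx": 0, "dy": 0, "dz": 1.2, "yaw": 0},
    {"dx": 0, "dy": 0, "dz": 0.8, "yaw": 0},
    {"dx": 0, "dy": 0, "dz": 0.5, "yaw": 0},
    {"dx": 0, "dy": 0, "dz": 0.2, "yaw": 0},
    {"dx": 0, "dy": 0, "dz": 0, "yaw": 0},
    {"dx": 0, "dy": 0, "dz": 0, "yaw": 0}
  ]
}}

```text
time: 19.77
tool_pos: [0.5765, 0.3221, 0.0614]
eef_rot: [3.141, 0.001, 2.751]
contact_force: [0.2, 0.2, -1.9]
grip_width: 0.373
grip_force: 15.0
```

{"op": "servo_tool", "data": {
  "steps": [
    {"dx": 0, "dy": 0, "dz": 0.1, "yaw": 0},
    {"dx": 0, "dy": 0, "dz": 0.1, "yaw": 0},
    {"dx": 0, "dy": 0, "dz": 0.1, "yaw": 0},
    {"dx": 0, "dy": 0, "dz": 0.1, "yaw": 0},
    {"dx": 0, "dy": 0, "dz": 0.1, "yaw": 0},
    {"dx": 0, "dy": 0, "dz": 0.1, "yaw": 0},
    {"dx": 0, "dy": 0, "dz": 0, "yaw": 0},
    {"dx": 0, "dy": 0, "dz": 0, "yaw": 0}
  ]
}}

```text
time: 20.43
tool_pos: [0.5761, 0.3219, 0.0549]
eef_rot: [-3.142, -0.0, 2.751]
contact_force: [0.5, 0.3, -1.4]
grip_width: 0.37
grip_force: 15.0
```

{"op": "servo_tool", "data": {
  "steps": [
    {"dx": 0, "dy": -0.07, "dz": 0, "yaw": 0},
    {"dx": 0, "dy": 0, "dz": 0.1, "yaw": 0},
    {"dx": 0, "dy": 0, "dz": 0.1, "yaw": 0},
    {"dx": 0, "dy": 0, "dz": 0.1, "yaw": 0},
    {"dx": 0, "dy": 0, "dz": 0, "yaw": 0},
    {"dx": 0, "dy": 0, "dz": 0, "yaw": 0}
  ]
}}

```text
time: 20.93
tool_pos: [0.5759, 0.3212, 0.0518]
eef_rot: [-3.141, -0.0, 2.751]
contact_force: [0.2, 0.9, -1.2]
grip_width: 0.371
grip_force: 15.0
```

No contact, and the underside is already 2 mm below the key's top. I'll keep lowering gently.

{"op": "servo_tool", "data": {
  "steps": [
    {"dx": 0, "dy": 0, "dz": 0.1, "yaw": 0},
    {"dx": 0, "dy": 0, "dz": 0.1, "yaw": 0},
    {"dx": 0, "dy": 0, "dz": 0.1, "yaw": 0},
    {"dx": 0, "dy": 0, "dz": 0, "yaw": 0},
    {"dx": 0, "dy": 0, "dz": 0, "yaw": 0}
  ]
}}

```text
time: 21.35
tool_pos: [0.5759, 0.3212, 0.0489]
eef_rot: [-3.142, -0.0, 2.751]
contact_force: [0.2, 0.4, -1.3]
grip_width: 0.372
grip_force: 15.0
```

{"op": "servo_tool", "data": {
  "steps": [
    {"dx": 0, "dy": 0, "dz": 0.1, "yaw": 0},
    {"dx": 0, "dy": 0, "dz": 0.1, "yaw": 0},
    {"dx": 0, "dy": 0, "dz": 0.1, "yaw": 0},
    {"dx": 0, "dy": 0, "dz": 0, "yaw": 0},
    {"dx": 0, "dy": 0, "dz": 0, "yaw": 0}
  ]
}}

```text
time: 21.77
tool_pos: [0.5759, 0.3212, 0.0459]
eef_rot: [-3.142, -0.0, 2.751]
contact_force: [0.8, -0.6, -1.1]
grip_width: 0.374
grip_force: 15.0
```

{"op": "servo_tool", "data": {
  "steps": [
    {"dx": 0, "dy": 0, "dz": 0.08, "yaw": 0},
    {"dx": 0, "dy": 0, "dz": 0.08, "yaw": 0},
    {"dx": 0, "dy": 0, "dz": 0, "yaw": 0},
    {"dx": 0, "dy": 0, "dz": 0, "yaw": 0},
    {"dx": 0, "dy": 0, "dz": 0, "yaw": 0}
  ]
}}

```text
time: 22.18
tool_pos: [0.5759, 0.3213, 0.0444]
eef_rot: [3.141, 0.0, 2.751]
contact_force: [-0.0, -0.1, -1.0]
grip_width: 0.375
grip_force: 15.0
```

{"op": "servo_tool", "data": {
  "steps": [
    {"dx": 0, "dy": 0, "dz": 0, "yaw": 0},
    {"dx": 0, "dy": 0, "dz": 0, "yaw": 0},
    {"dx": 0, "dy": 0, "dz": 0, "yaw": 0},
    {"dx": 0, "dy": 0, "dz": 0, "yaw": 0},
    {"dx": 0, "dy": 0, "dz": 0, "yaw": 0},
    {"dx": 0, "dy": 0, "dz": 0, "yaw": 0},
    {"dx": 0, "dy": 0, "dz": 0, "yaw": 0},
    {"dx": 0, "dy": 0, "dz": 0, "yaw": 0},
    {"dx": 0, "dy": 0, "dz": 0, "yaw": 0},
    {"dx": 0, "dy": 0, "dz": 0, "yaw": 0}
  ],
  "grip": 1
}}

```text
time: 23.02
tool_pos: [0.5759, 0.3213, 0.0443]
eef_rot: [3.142, -0.0, 2.751]
contact_force: [-0.0, 0.0, 0.4]
grip_width: 1.001
grip_force: 0.0
```

{"op": "servo_tool", "data": {
  "steps": [
    {"dx": 0, "dy": 0, "dz": -0.5, "yaw": 0},
    {"dx": 0, "dy": 0, "dz": -1.5, "yaw": 0},
    {"dx": 0, "dy": 0, "dz": -2, "yaw": 0},
    {"dx": 0, "dy": 0, "dz": -2, "yaw": 0},
    {"dx": 0, "dy": 0, "dz": -2, "yaw": 0},
    {"dx": 0, "dy": 0, "dz": -2, "yaw": 0},
    {"dx": 0, "dy": 0, "dz": -2, "yaw": 0},
    {"dx": 0, "dy": 0, "dz": -1.5, "yaw": 0},
    {"dx": 0, "dy": 0, "dz": -0.9, "yaw": 0},
    {"dx": 0, "dy": 0, "dz": 0, "yaw": 0},
    {"dx": 0, "dy": 0, "dz": 0, "yaw": 0},
    {"dx": 0, "dy": 0, "dz": 0, "yaw": 0}
  ]
}}

```text
time: 24.02
tool_pos: [0.5753, 0.3209, 0.1871]
eef_rot: [-3.14, -0.001, 2.751]
contact_force: [0.4, -0.5, -0.4]
grip_width: 1.0
grip_force: 0.0
```

Run:
```python
from blk import *
o=robot.observe(); print(o["time"],o["tool_pos"],o["qvel"])
c=Cam("wrist"); g=c.proj([[.575,.321,.03]])[0].astype(int); x0,y0=np.maximum(g-[67,50],0)
cv2.imwrite("pics/w6.png",cv2.resize(c.img[y0:y0+100,x0:x0+133],None,fx=6,fy=6,interpolation=cv2.INTER_CUBIC))
for t in (205,215,225): print(t,block(c,.058,[.576,.321,.058],t,30))
```

```text
24.0167 [0.57528568 0.32092441 0.18711308] [-2.09400616e-03  7.47704655e-03  6.21617408e-03  9.88115877e-04
  4.16452518e-05 -9.03901366e-04]
px box (237, 169, 36, 38)
205 ((575.252685546875, 322.77117919921875), (32.587074279785156, 35.414310455322266), 67.64181518554688)
px box (238, 169, 35, 38)
215 ((575.3488159179688, 322.99969482421875), (31.926498413085938, 35.414241790771484), 67.63496398925781)
px box (238, 169, 35, 37)
225 ((574.8560180664062, 323.09735107421875), (31.707273483276367, 34.42841339111328), 67.63491821289062)
```

View pics/w6.png

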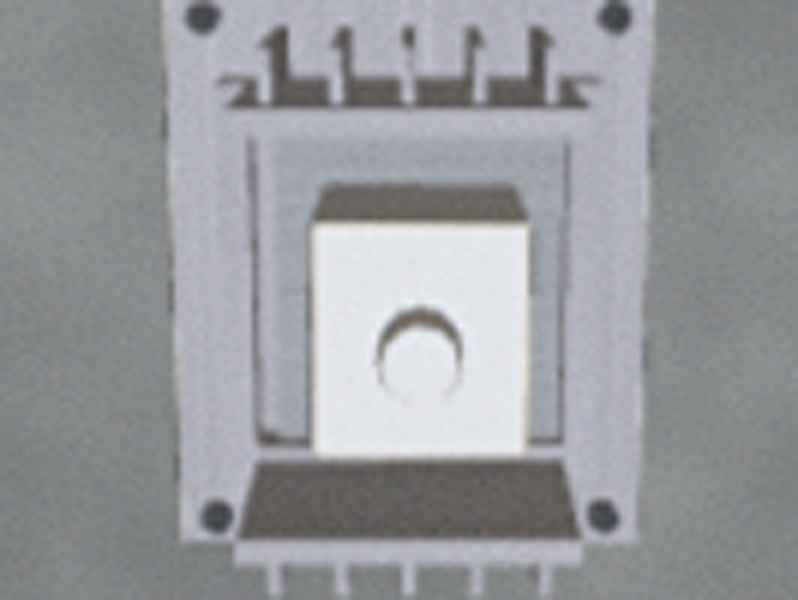

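The picture shows the carrier down in the pocket, parallel to its sides and slightly to one side, with a small gap at left (x≈265). It reached the floor height (underside about 8.2 mm) without contact force, and the gripper is clear.

```bash
python3 -c "
from plant import robot
print(robot.hand_in())"
```

```text
the job is handed in; nothing more can be done
None
```

I stood the carrier on the mat and let go, then took it by its other two sides and lowered it into the lamp house to about 0.2 mm above the pocket floor without resistance. I released it and handed the job in at about 24 s; no verdict came back. It sits roughly 2 mm to one side of the pocket by the last picture, within the 5 mm limit.

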